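# Lock the full sharps tub

## Task

Lock the full sharps tub: tip its loose day lid well up by the tab, its opposite edge still resting on the rim, then lift it off and lay it flat, tab up, in the steel tray. Fit the locking lid (with the rib across its middle) on the tub, press until both end clips snap over it, and keep pressing: finish while still pressing the locked lid down with the hand. Leave the other things on the table where they are.

Things in the scene. Friction and masses are not known exactly. Their poses are not given: they have to be found in the camera images.
- tub_mouth (a point): Centre of the sharps tub's mouth at rim height, 100 mm above the table; z up. Tub 90 mm (its x) x 120 mm (its y) outside, walls 4 mm, mouth 82 x 112 mm, screwed down in a steel bracket. At the middle of each y end stands a spring clip, 32 mm wide along x, up to 20 mm above the rim; 112 mm are free between the two clips' tips, which slope outward to the top
- clip_left (a joint): spring clip at the tub's +y end, rad: 0 upright (home), grows as it is bent outward. The locking lid's edge bends it about 0.07 in passing; it springs back to about 0 when the lid is home under its ledge, whose underside is 5 mm above the rim
- clip_right (a joint): spring clip at the tub's -y end, the same as the other
- day_tab (a point): Centre of the day lid's upright tab, at the lid's +x edge: 10 mm thick along y (grip it across y), 24 mm long along x, 25 mm high. It is 16.5 mm above the plate's underside and 34 mm from the lid's centre along +x. Axes of the lid, z out of its top
- day_heel (a point): Middle of the day lid's opposite (-x) edge, on the plate's underside: 80 mm from the tab along -x. On the closed tub it is at rim height; lying flat in the tray it is 5 mm above the tray's floor. With the lid tipped some 15 degrees or more about this edge the tab end stands well clear of the rim
- lock_rib (a point): Centre of the locking lid's upright rib, on the middle of its plate: 50 mm along x, 12 mm thick along y (grip it across y), 26 mm high. Its foot (the plate's top) is 12.5 mm below this point, the plate's underside 17.5 mm, the skirt's foot 25.5 mm. The lid is home when its plate rests on the rim: this point is then 17.5 mm above the centre of the mouth
- tray_floor (a point): Steel instrument tray, fixed, 210 mm (x) x 170 mm (y) outside, walls 3 mm thick and 22 mm high, on the other side of the tub. This point is the centre of its inside floor, 3 mm above the table
- jar_a: specimen jar, 42 mm across, 62 mm high, bystander; origin at the centre of its foot
- jar_b: another specimen jar, bystander, the same
- tape_roll: roll of dressing tape lying flat, 54 mm across, 24 mm high, bystander; origin at the centre of its foot
- sanitiser: hand sanitiser bottle, 60 mm across, 150 mm high, bystander; origin at the centre of its foot
- thermometer: forehead thermometer lying on its side, about 110 x 120 x 36 mm, bystander; origin on its underside
- tub: the tub as a body, with its clips; fixed. Origin under its centre on the table, axes as the mouth. A lid pressed down between the clips pushes them apart by their slopes, then they snap back over it
- day_lid: Day lid: loose, about 60 g, rests on the tub's rim at the start, notched round the clips so they do not hold it. Plate 92 x 118 x 4 mm with a rounded skirt 5 mm deep below it, loose in the mouth. Origin at the centre of the plate's underside
- lock_lid: Locking lid, about 80 g, lies skirt down on the table. Plate 94 (x) x 120 (y) mm, edges rounded, 3 mm thick; rounded skirt below, 8 mm deep, 76 x 106 mm outside, enters the mouth. Fits with its x along the tub's x, either way round. Its edges meet the clips 15 mm above home; the push grows to 10 to 15 N, drops suddenly 5 to 6 mm above home, the clips close at 2 to 3 mm, then it sits on the rim. Origin: skirt's foot
Mind the look-alikes: they are no part of the job. What is shaped like the lock_lid but green is not meant.

How it is judged (in metres and radians):
On the way, in this order (a step that is already met when the one before it is completed fails the run):
1. the day lid is tipped up by its tab, its opposite edge still on the rim (angle between day_tab's own z axis and vertical above 0.17 rad and z of day_tab in the frame of tub_mouth above 0.025 m and z of day_heel in the frame of tub_mouth between -0.012 and 0.012 m and x of day_heel in the frame of tub_mouth between -0.062 and -0.03 m), for 0.1 s.
2. the day lid lies flat in the tray, let go (x of day_tab in the frame of tray_floor between -0.105 and 0.105 m and y of day_tab in the frame of tray_floor between -0.085 and 0.085 m and x of day_heel in the frame of tray_floor between -0.105 and 0.105 m and y of day_heel in the frame of tray_floor between -0.085 and 0.085 m and z of day_heel in the frame of tray_floor below 0.01 m and angle between day_tab's own z axis and vertical below 0.1 rad and contact force between the fingers and day_lid below 0.1 N), for 0.3 s.
3. the locking lid is home on the rim and both clips have snapped back over it (z of lock_rib in the frame of tub_mouth below 0.019 m and horizontal distance between lock_rib and tub_mouth below 0.005 m and angle between lock_rib's own z axis and vertical below 0.04 rad and value of joint each of clip_left, clip_right below 0.025 rad and angle between the x axis of lock_rib and the x axis of tub_mouth, either way round below 0.1 rad), for 0.2 s.
At the end, for the whole second after the job is handed in: Locking lid home (rib centre under 19 mm above the mouth, within 5 mm sideways, level to 0.04, in line to 0.1 rad), both clips within 0.025 rad of home, hand still pressing it on the tub with over 5 N; day lid flat, tab up, let go, at rest in the tray; no bystander moved over 30 mm (all of step 2 and all of step 3 and contact force between lock_lid and tub above 5 N and contact force between the fingers and lock_lid above 3 N and linear speed of each of day_lid, lock_lid below 0.03 m/s); the arm keeps its last pose, push and grip.
It fails at once if a bystander is pushed from its place or knocked over (distance of any of jar_a, jar_b, tape_roll, sanitiser, thermometer from where it was at the start of the episode above 0.03 m or angle between any of jar_a, jar_b, sanitiser's own z axis and vertical above 0.5 rad).
It also fails if it takes over 67 s, if anything falls off the work surface, if the arm or the gripper's body presses on something with over 40 N, if the wrist force passes 120 N, or if a joint passes its speed limit or range.

## Robot

A 6-joint arm with a two-finger parallel gripper is mounted at the origin on the work surface. World frame = base frame: x ahead of the robot, y to its left, z up, the work surface at z = 0. Lengths are in mm, angles in degrees, forces in N, time in s.
With the tool pointing down it reaches from about 350 to 850 mm from the base axis. Payload 8.1 kg.
Tool frame: the origin (TCP) lies where the fingers leave the gripper's body, on its centre line; the fingertips stand 73 mm ahead of it and the grasp point (between the pads) lies 54 mm ahead of it; z points along the fingers, y is the line along which they close (so a half turn about z gives the same grasp; the last joint's range is limited). The gripper opens to 85 mm and grips with 20 to 120 N. Pads are 22 mm wide; open, the fingers measure 114 mm over their backs; the gripper's body (76 mm by 85 mm) begins 54 mm behind the grasp point. The pads swing forward as they close: fully open they stand 13 mm farther back than shut.
Start: joints at [67.701, 7.471, 85.268, -0, 87.261, -4.893], TCP at [179.467, 572.536, 303.892] pointing down, gripper open.
Joint ranges: [-169.43, 169.43], [-51.17, 129.36], [1.28, 143.12], [-76.62, 256.62], [0, 156.53], [-152.29, 152.29]. Speed limits (degrees/s): [136.94, 136.94, 159.86, 180, 180, 180].

## Interface

Orientations are given as [roll, pitch, yaw] about the fixed x, y, z axes, in that order (R = Rz(yaw) Ry(pitch) Rx(roll)).
In Python, from bench import sense, optics, r gives the robot as it stands.
- The arm moves only by the tool servo_tool, never from a script. Its argument "plan" is a list that holds one entry, the list of rows, each a list of 5 numbers: the shift along the world's x, y, z in m, then the turn about the world's z in degrees, then the finger opening in m, from 0 to 0.0854. A call has 1 to 10 rows; each row shifts and turns the commanded pose from where the row before left it; what a row does not reach is not made up. A row lasts 1/10 s, in which the tool goes at most 50 mm and 8.59 degrees, less where a joint would pass 70% of its speed; a pose out of reach is approached as far as the arm can. A call is refused whole if a number of a shift passes 0.05 or a number of a turn 8.59, either way. A call with a gripper value outside its range is refused whole. The fingers move at their own pace and stop on an object; "force" is the grip in N (left out, the last holds). Time passes only in rows, so rows that do not move let the fingers close. It gives the time, the measured TCP pose, the force, the opening and the grip force at its end, in the units of the state.
- sense(): the state, without advancing time (a new reading comes with each control period).
- optics.snapshot(name): name is "scene" or "side" or "wrist"; returns a dict with "frame" (400x640x3 uint8, blue, green, red), "fx", "fy", "cx", "cy" (pixels), "dist_coeffs" ([k1, k2, p1, p2, k3] as OpenCV has them; the pictures are not rectified), "cam_to_world" (4x4, takes a point from camera to world coordinates). Camera axes: x right, y down, z forward; pixel columns grow to the right and rows downward; lengths in mm; the calibration is good to about 2 mm. A picture is of the moment at which its call begins. There is no depth.
- r.hand_in(): hands the job in; it is judged then, once.
The state is a dict: "time": time; "joint_pos": joint angles; "qd": joint speeds; "joint_efforts": joint torques, N m; "tool_pos": TCP position; "tcp_rot": TCP orientation; "ft_force": force on the tool from outside, world axes, zero at the start; "wrist_torque": the same for the moment, N m; "finger_gap": finger opening in mm; "grip_force": force on a finger pad.
Only numpy, scipy, OpenCV 4.12 (cv2) and the standard library are available. Lean on these libraries where they do the work, as an engineer would, in place of code of your own. Each camera call takes 0.05 s, during which the arm holds its last target. There are 200 camera calls.

## Working session

There is one attempt and no reset: what is moved stays moved. The work goes in short steps, Python scripts to look and compute and a tool call to move; the robot and the scene stay as the last step left them, time stands still between calls to the robot, and variables do not carry over. Pictures are saved under pics/ and viewed, at most 10 in all, crops included, and the job is handed in when it is done.

Besides the shell and the picture viewer there is one more tool, called after "Emit:" in YAML: its name, and indented under it one key for each argument. servo_tool: Moves the arm, as the interface text tells. Its arguments: {"type":"object","properties":{"plan":{"type":"array"},"force":{"type":"number"}},"required":["plan"]}

```bash
ls; mkdir -p pics
cat > h.py <<'E'
import numpy as np, cv2
from bench import sense, optics, r
def snap(name,fn):
    s=optics.snapshot(name); cv2.imwrite('pics/'+fn+'.png',s['frame'])
    import pickle; pickle.dump(s,open('pics/'+fn+'.pkl','wb')); return s
def load(fn):
    import pickle; return pickle.load(open('pics/'+fn+'.pkl','rb'))
def K(s): return np.array([[s['fx'],0,s['cx']],[0,s['fy'],s['cy']],[0,0,1.]])
def at(s,px,z):
    p=cv2.undistortPoints(np.array(px,float).reshape(-1,1,2),K(s),np.array(s['dist_coeffs'])).reshape(-1,2)
    T=np.array(s['cam_to_world']); d=np.c_[p,np.ones(len(p))]@T[:3,:3].T; o=T[:3,3]
    return o+d*((z-o[2])/d[:,2])[:,None]
def proj(s,P):
    T=np.linalg.inv(np.array(s['cam_to_world'])); rv=cv2.Rodrigues(T[:3,:3])[0]
    return cv2.projectPoints(np.array(P,float).reshape(-1,1,3),rv,T[:3,3],K(s),np.array(s['dist_coeffs']))[0].reshape(-1,2)
E
python3 - <<'E'
from h import *
for n in ['scene','side','wrist']:
    s=snap(n,n+'0'); print(n,np.round(s['cam_to_world'],2).tolist(),s['fx'])
a=[cv2.imread(f'pics/{n}0.png') for n in ['scene','side','wrist']]
print(sense())
E
```

```text
pics
scene [[-0.4, 0.76, -0.51, 1026.43], [0.92, 0.34, -0.21, 175.15], [0.01, -0.56, -0.83, 941.42], [0.0, 0.0, 0.0, 1.0]] 381.4139886700898
side [[-0.96, -0.22, 0.18, 319.15], [-0.29, 0.75, -0.6, 630.45], [-0.0, -0.63, -0.78, 936.33], [0.0, 0.0, 0.0, 1.0]] 394.1148745086079
wrist [[0.3, 0.92, 0.25, 117.49], [0.95, -0.29, -0.08, 593.48], [-0.0, 0.26, -0.97, 372.74], [0.0, 0.0, 0.0, 1.0]] 290.09787918482226
{'time': 0.15, 'joint_pos': array([ 6.76997098e+01,  7.50543241e+00,  8.53149074e+01,  1.04473540e-03,
        8.72608573e+01, -4.89244172e+00]), 'qd': array([ 0.09547037, -0.07634842, -0.25596418,  0.00892509, -0.10428276,
        0.00895855]), 'joint_efforts': array([ 8.88245449e-04, -5.70059502e+01, -5.01158631e+01, -4.38045402e-05,
        9.60478268e-03,  1.63911329e-05]), 'tool_pos': array([179.3509709 , 572.23885123, 303.08295477]), 'tcp_rot': array([-1.79919188e+02, -7.96460488e-03,  1.62592095e+02]), 'ft_force': array([ 0.03807942, -0.24839184, -0.70010184]), 'wrist_torque': array([-0.00043454, -0.02401909, -0.00586039]), 'grip_force': 0.0, 'finger_gap': 85.24848516109681}
```

View pics/scene0.png

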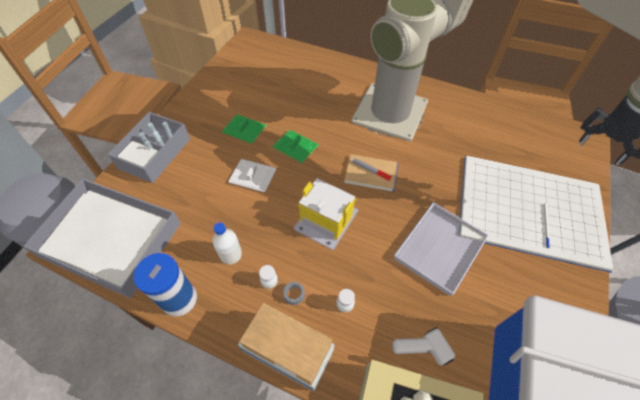

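View pics/side0.png

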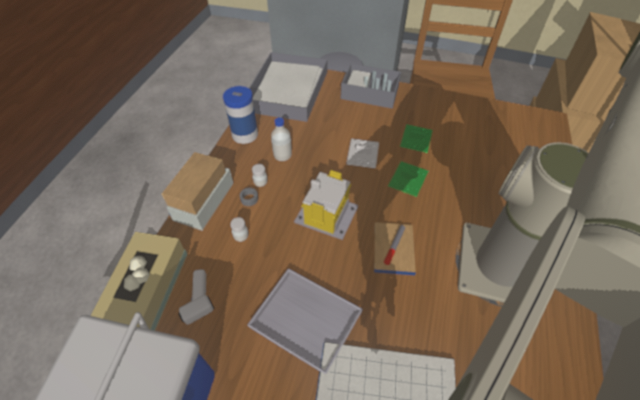

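Scene: tub with the white day lid at (327,208), white locking lid at (252,176), steel tray at (440,247), and green look-alikes at (243,128) and (296,146). In the side view the tub is at (326,203), the locking lid at (363,152) and the tray at (306,317). Next I'll take enlarged crops.

Run:
```python
from h import *
a=cv2.imread('pics/scene0.png')[150:260,215:375]; b=cv2.imread('pics/side0.png')[125:245,285:405]
a=cv2.resize(a,(800,550),interpolation=cv2.INTER_CUBIC); cv2.imwrite('pics/a.png',a)
b=cv2.resize(b,(600,600),interpolation=cv2.INTER_CUBIC); cv2.imwrite('pics/b.png',b)
s=load('scene0'); t=load('side0')
print(at(s,[[435,206],[486,237],[447,291],[396,253]],25).round())
print(at(t,[[290,271],[361,314],[323,367],[250,319]],25).round())
print(at(s,[[252,176],[235,163]],3).round())
print(at(t,[[363,152]],3).round())
print(at(s,[[267,285],[293,293],[345,308],[227,260],[430,345]],0).round())
```

```text
[[346. 245.  25.]
 [388. 401.  25.]
 [584. 338.  25.]
 [535. 186.  25.]]
[[533. 190.  25.]
 [331. 250.  25.]
 [384. 395.  25.]
 [582. 339.  25.]]
[[ 454. -300.    3.]
 [ 431. -375.    3.]]
[[ 452. -308.    3.]]
[[ 746.  -91.    0.]
 [ 738.  -20.    0.]
 [ 720.  116.    0.]
 [ 728. -223.    0.]
 [ 722.  337.    0.]]
```

View pics/a.png

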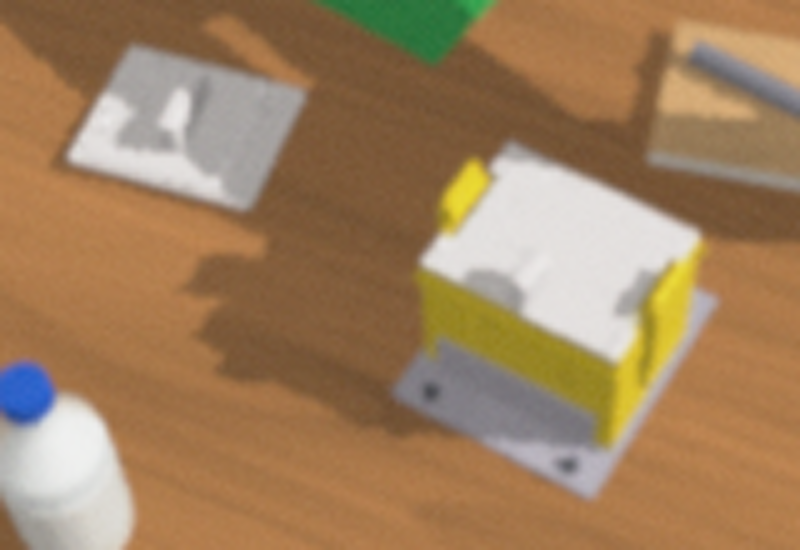

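View pics/b.png

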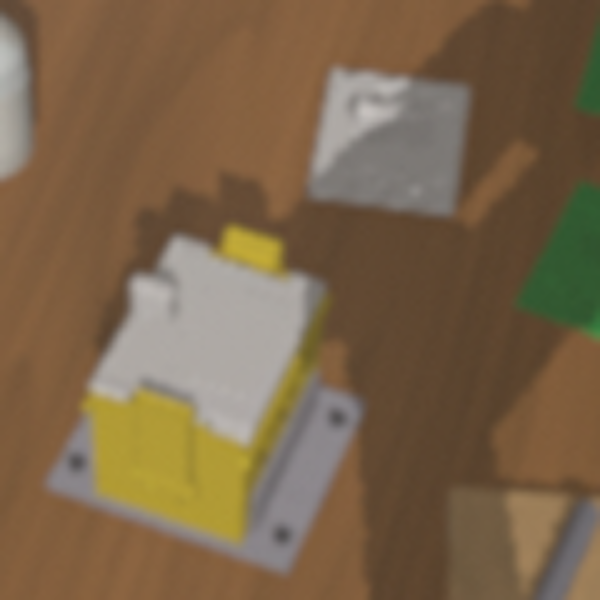

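```bash
cat >> h.py <<'E'
def rect(P):
    P=np.array(P)[:,:2]; print(P.round(1).tolist(),'c',P.mean(0).round(1))
    for i in range(4):
        d=P[(i+1)%4]-P[i]; print('  edge',np.linalg.norm(d).round(1),np.degrees(np.arctan2(d[1],d[0])).round(1))
E
python3 - <<'E'
from h import *
s=load('scene0'); t=load('side0')
ca=lambda p:np.array(p,float)/5+[215,150]-0.4
cb=lambda p:np.array(p,float)/5+[285,125]-0.4
print('day');rect(at(s,ca([(510,145),(420,262),(620,360),(702,238)]),102)); rect(at(t,cb([(175,240),(325,285),(248,440),(92,390)]),102))
print('tab',at(s,ca([(530,270)]),118),at(t,cb([(152,295)]),118))
print('lock');rect(at(s,ca([(133,45),(308,90),(248,210),(67,160)]),10)); rect(at(t,cb([(335,70),(470,87),(455,215),(308,195)]),10))
E
```

```text
day
[[449.2, -83.6], [539.1, -95.3], [551.5, 23.8], [463.8, 35.1]] c [500.9 -30. ]
  edge 90.6 -7.4
  edge 119.8 84.1
  edge 88.4 172.7
  edge 119.6 -97.0
[[537.9, -92.1], [447.8, -83.7], [460.5, 32.4], [549.4, 24.3]] c [498.9 -29.8]
  edge 90.5 174.7
  edge 116.7 83.8
  edge 89.3 -5.2
  edge 116.9 -95.6
tab [[529.62979615 -36.21032406 118.        ]] [[534.12237799 -35.85790993 118.        ]]
lock
[[411.5, -362.4], [398.4, -244.2], [494.1, -234.6], [506.5, -352.8]] c [ 452.6 -298.5]
  edge 118.9 96.3
  edge 96.2 5.8
  edge 118.8 -84.0
  edge 95.5 -174.2
[[502.4, -353.2], [410.5, -363.4], [396.4, -244.0], [491.1, -233.9]] c [ 450.1 -298.6]
  edge 92.5 -173.6
  edge 120.3 96.7
  edge 95.2 6.1
  edge 119.9 -84.6
```

Measurements from both views agree and match the known sizes:

| Item | Centre (mm) | Yaw |
|---|---|---|
| Day lid | (500,-30), tab near (534,-34) | -6° |
| Locking lid | (451,-299) | +6° |
| Tray | about (459,292) | -17° |

I'll move above the tab.

Emit:
servo_tool:
  plan:
    - [[0.02,-0.034,-0.002,1.1,0.05],[0.02,-0.034,-0.002,1.1,0.05],[0.02,-0.034,-0.002,1.1,0.05],[0.02,-0.034,-0.002,1.1,0.05],[0.02,-0.034,-0.002,1.1,0.05],[0.02,-0.034,-0.002,1.1,0.05],[0.02,-0.034,-0.002,1.1,0.05],[0.02,-0.034,-0.002,1.1,0.05],[0.02,-0.034,-0.002,1.1,0.05],[0.02,-0.034,-0.002,1.1,0.05]]
  force: 20

```text
time: 1.15
tool_pos: [379.8, 231.0, 283.7]
tcp_rot: [180.0, 0.0, 173.6]
ft_force: [0.5, 0.5, -0.1]
finger_gap: 50.3
grip_force: 0.0
```

Emit:
servo_tool:
  plan:
    - [[0.02,-0.034,-0.002,0,0.05],[0.02,-0.034,-0.002,0,0.05],[0.02,-0.034,-0.002,0,0.05],[0.02,-0.034,-0.002,0,0.05],[0.02,-0.034,-0.002,0,0.05],[0.02,-0.034,-0.002,0,0.05],[0.02,-0.034,-0.002,0,0.05],[0,0,0,0,0.05]]

```text
time: 1.95
tool_pos: [520.6, -9.3, 269.1]
tcp_rot: [-179.9, -0.0, 173.4]
ft_force: [-0.4, -0.3, 0.4]
finger_gap: 50.1
grip_force: 0.0
```

Run:
```python
from h import *
s=snap('wrist','w1'); st=sense(); print(st['time'],st['tool_pos'],st['tcp_rot'],st['finger_gap'],st['ft_force'])
```

```text
2.0 [519.82450274  -7.44403052 269.18125123] [-1.79986902e+02 -7.08871471e-02  1.73399752e+02] 50.09424888402633 [-0.42457101  1.0675289  -0.12974171]
```

View pics/w1.png

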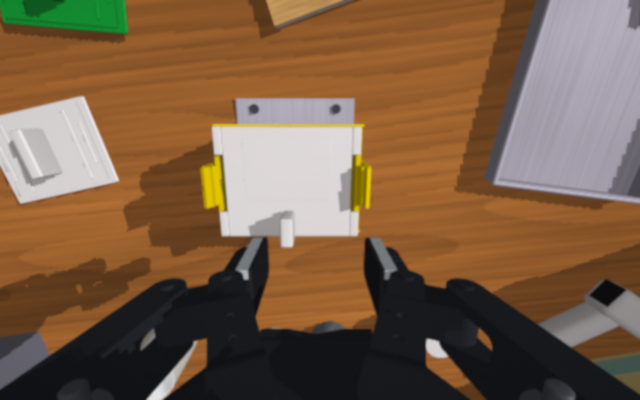

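Wrist view: day lid corners at (214,124), (362,124), (358,235) and (221,236), tab at (287,228), locking lid with its rib at left, fingers below. I'll compute the tab and lid positions.

Run:
```python
from h import *
s=load('w1'); print(np.array(s['cam_to_world'])[:3,3])
rect(at(s,[(214,125),(362,125),(358,235),(221,236)],104))
a=cv2.imread('pics/w1.png')
b=cv2.resize(a[110:255,190:380],(760,580),interpolation=cv2.INTER_CUBIC); cv2.imwrite('pics/w1c.png',b)
# predictions, tub yaw -6.3 centre (500,-30)
c=np.array([500,-30.]); y=np.radians(-6.5); R=np.array([[np.cos(y),-np.sin(y)],[np.sin(y),np.cos(y)]])
P=lambda x,yy,z:[*(c+R@[x,yy]),z]
print('tab top corners pred',proj(s,[P(22,-5,129),P(46,-5,129),P(46,5,129),P(22,5,129)]).round(1).tolist())
print('lid corners pred',proj(s,[P(-46,-59,104),P(-46,59,104),P(46,59,104),P(46,-59,104)]).round(1).tolist())
```

```text
[ 4.56222530e+02 -8.02603404e-02  3.38949978e+02]
[[448.3, -79.6], [461.5, 35.2], [552.9, 25.0], [540.1, -92.9]] c [500.7 -28.1]
  edge 115.6 83.4
  edge 91.9 -6.4
  edge 118.5 -96.2
  edge 92.8 171.8
tab top corners pred [[277.4, 217.4], [278.5, 246.6], [291.3, 246.6], [290.5, 217.4]]
lid corners pred [[209.1, 124.7], [360.2, 124.5], [356.2, 234.7], [219.6, 234.9]]
```

View pics/w1c.png

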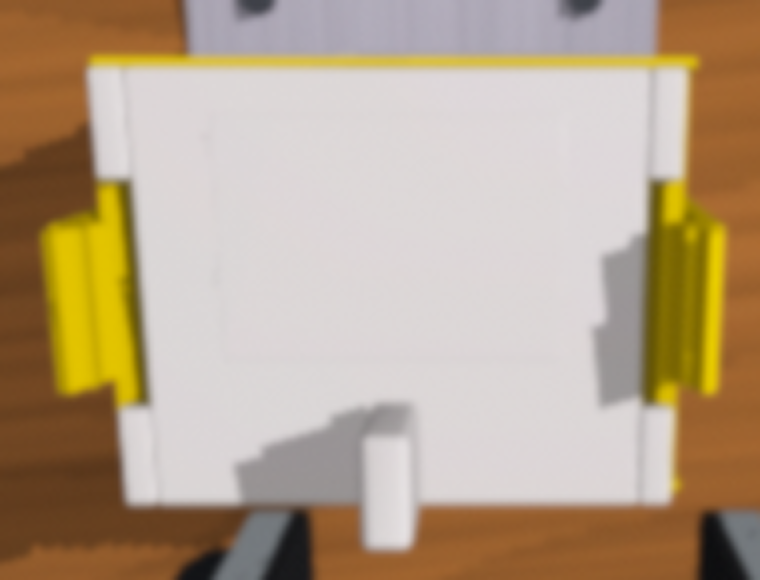

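The tab reads about 1.5 mm further to +y than predicted, at about (534,-32), yaw -6.5°. I'll go down over its outer part and grip.

Emit:
servo_tool:
  plan:
    - [[0.0105,-0.013,0,0,0.05],[0.01,-0.0125,0,0,0.05],[0,0,-0.02,0,0.05],[0,0,-0.02,0,0.05],[0,0,-0.02,0,0.05],[0,0,0,0,0.05],[0,0,0,0,0.05]]
  force: 20

```text
time: 2.7
tool_pos: [540.1, -30.9, 210.0]
tcp_rot: [-180.0, -0.0, 173.6]
ft_force: [0.1, -0.2, -0.2]
finger_gap: 49.9
grip_force: 0.0
```

Emit:
servo_tool:
  plan:
    - [[0,-0.002,-0.009,0,0.05],[0,0,-0.009,0,0.05],[0,0,0,0,0.03],[0,0,0,0,0.008],[0,0,0,0,0.008],[0,0,0,0,0.008],[0,0,0,0,0.008],[0,0,0,0,0.008]]
  force: 20

```text
time: 3.5
tool_pos: [540.2, -33.0, 192.2]
tcp_rot: [-180.0, 0.0, 173.6]
ft_force: [0.3, -0.4, 1.0]
finger_gap: 9.1
grip_force: 21.3
```

Emit:
servo_tool:
  plan:
    - [[-0.002,0,0,0,0.008],[-0.001,0,0.002,0,0.008],[-0.001,0,0.003,0,0.008],[-0.001,0,0.003,0,0.008],[-0.001,0,0.003,0,0.008],[-0.001,0.0005,0.003,0,0.008],[-0.001,0.0005,0.003,0,0.008],[0,0,0,0,0.008]]

```text
time: 4.3
tool_pos: [531.9, -31.9, 209.4]
tcp_rot: [180.0, 0.0, 173.6]
ft_force: [-0.2, -0.2, -0.3]
finger_gap: 9.3
grip_force: 21.2
```

Run:
```python
from h import *
s=snap('wrist','w2');t=snap('side','s2')
b=cv2.resize(s['frame'][80:280,170:400],(460,400)); c=cv2.resize(t['frame'][140:240,280:360],(320,400),interpolation=cv2.INTER_CUBIC)
cv2.imwrite('pics/c2.png',np.hstack([b,c]))
```

```text
(no output)
```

View pics/c2.png

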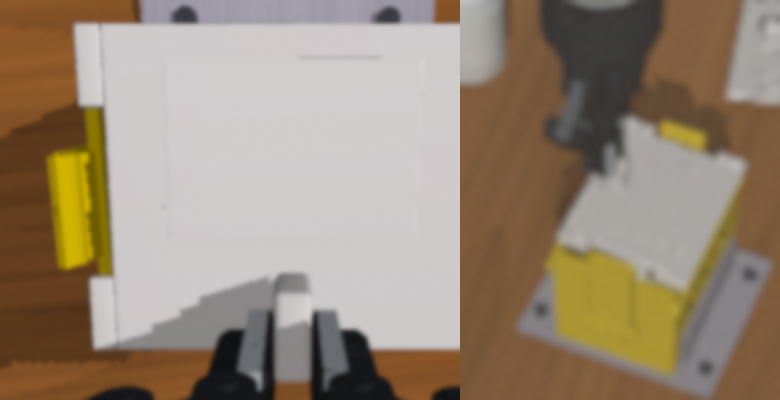

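The fingers hold the tab and the lid is raised; whether the far edge stayed down needs numbers. I'll fit the tilt from the plate corners (left ones at about (208,91) and (216,254)).

```bash
cat >> h.py <<'E'
def poly(c,yaw,th,hz,shift=0):
    # lid rotated by th about heel; hz heel underside height; returns top corners, tab-left/right at heel & tab edge
    R=cv2.Rodrigues(np.array([0,0,np.radians(yaw)]))[0]@cv2.Rodrigues(np.array([0,-th,0]))[0]
    H=np.array([*c,hz])+cv2.Rodrigues(np.array([0,0,np.radians(yaw)]))[0]@[-46+shift,0,0]
    L=np.array([[0,-59,4],[0,59,4],[92,59,4],[92,-59,4.]])
    return H+L@R.T
E
python3 - <<'E'
from h import *
s=load('w2'); hsv=cv2.cvtColor(s['frame'],cv2.COLOR_BGR2HSV); m=(hsv[...,1]<40)&(hsv[...,2]>130)
for r_ in range(86,262,8):
    x=np.flatnonzero(m[r_,170:470])+170; print(r_,(x.min(),x.max()) if len(x) else None,end=' ')
print()
for th,hz,sh in [(0,117,-8),(.1,109,-8),(.1,100,-4),(.2,100,0),(.2,100,-3),(.25,100,-3)]:
    print(th,hz,proj(s,poly([500.5,-28.5],-6.5,th,hz,sh)).round().tolist())
E
```

```text
86 (np.int64(241), np.int64(386)) 94 (np.int64(207), np.int64(425)) 102 (np.int64(208), np.int64(424)) 110 (np.int64(208), np.int64(424)) 118 (np.int64(209), np.int64(423)) 126 (np.int64(209), np.int64(423)) 134 (np.int64(222), np.int64(409)) 142 (np.int64(223), np.int64(408)) 150 (np.int64(223), np.int64(408)) 158 (np.int64(224), np.int64(408)) 166 (np.int64(224), np.int64(408)) 174 (np.int64(224), np.int64(407)) 182 (np.int64(225), np.int64(407)) 190 (np.int64(225), np.int64(406)) 198 (np.int64(226), np.int64(406)) 206 (np.int64(226), np.int64(405)) 214 (np.int64(227), np.int64(405)) 222 (np.int64(215), np.int64(417)) 230 (np.int64(215), np.int64(416)) 238 (np.int64(216), np.int64(415)) 246 (np.int64(216), np.int64(415)) 254 (np.int64(218), np.int64(388)) Traceback (most recent call last):
  File "<stdin>", line 7, in <module>
  File "h.py", line 22, in poly
    R=cv2.Rodrigues(np.array([0,0,np.radians(yaw)]))[0]@cv2.Rodrigues(np.array([0,-th,0]))[0]
                                                        ~~~~~~~~~~~~~^^^^^^^^^^^^^^^^^^^^^
cv2.error: OpenCV(4.12.0) /io/opencv/modules/calib3d/src/calibration_base.cpp:151: error: (-210:Unsupported format or combination of formats) The matrices must have 32f or 64f data type in function 'Rodrigues'
```

```bash
sed -i 's/\[0,-th,0\]/[0,-th,0.]/' h.py
cat >> h.py <<'E'
def fit(s,px,yaw=-6.5,L=None):
    from scipy.optimize import least_squares
    f=lambda p:(proj(s,poly(p[:2],p[4],p[2],p[3]))-px).ravel()
    q=least_squares(f,[500,-29,.1,105,yaw],x_scale=[1,1,.01,1,1]); return q.x.round(3),np.abs(q.fun).max().round(2)
E
python3 - <<'E'
from h import *
print(fit(load('w1'),np.array([(213,126),(362.5,125.5),(358,236),(221.7,236)])))
print(fit(load('w2'),np.array([(207,91),(425,91),(415,254),(216,254.)])))
E
```

```text
(array([ 5.01265e+02, -2.81760e+01,  3.20000e-02,  9.75260e+01,
       -6.60700e+00]), np.float64(0.35))
(array([ 4.96922e+02, -2.64320e+01,  1.05000e-01,  1.07276e+02,
       -6.46900e+00]), np.float64(0.22))
```

The lid is only partly tipped, about 0.07–0.1 rad with the heel roughly 8 mm up, because the grip resists pivoting. I'll shift back a little in x, then relax the grip gradually so the heel swings down onto the rim.

Emit:
servo_tool:
  plan:
    - [[0.003,0,0.003,0,0.008],[0,0,0,0,0.009],[0,0,0,0,0.009]]
  force: 20

```text
time: 4.7
tool_pos: [535.1, -32.0, 212.0]
tcp_rot: [-180.0, 0.0, 173.6]
ft_force: [0.8, -0.0, -0.6]
finger_gap: 9.6
grip_force: 21.2
```

Emit:
servo_tool:
  plan:
    - [[0,0,0,0,0.0093]]

```text
time: 4.8
tool_pos: [534.9, -32.0, 211.8]
tcp_rot: [-180.0, -0.0, 173.6]
ft_force: [0.0, 0.5, -0.3]
finger_gap: 9.4
grip_force: 17.5
```

Emit:
servo_tool:
  plan:
    - [[0,0,0,0,0.0094]]

```text
time: 4.9
tool_pos: [534.9, -31.9, 211.8]
tcp_rot: [180.0, -0.0, 173.6]
ft_force: [-0.5, 0.1, -1.4]
finger_gap: 9.3
grip_force: 15.0
```

Emit:
servo_tool:
  plan:
    - [[0,0,0,0,0.0095]]

```text
time: 5.0
tool_pos: [534.9, -32.0, 211.8]
tcp_rot: [-180.0, -0.0, 173.6]
ft_force: [-0.0, 0.5, -1.2]
finger_gap: 9.8
grip_force: 12.5
```

```bash
cat >> h.py <<'E'
def quad(s):
    hsv=cv2.cvtColor(s['frame'],cv2.COLOR_BGR2HSV); m=((hsv[...,1]<40)&(hsv[...,2]>130)).astype(np.uint8)
    top=[];L=[];Rr=[]
    out=[]
    for r_ in range(60,262,4):
        x=np.flatnonzero(m[r_,170:470])+170
        out.append((r_,int(x.min()),int(x.max())) if len(x) else (r_,0,0))
    return out
E
python3 - <<'E'
from h import *
s=snap('wrist','w3'); print(quad(s)); print(sense()['grip_force'])
E
```

```text
[(60, 0, 0), (64, 0, 0), (68, 0, 0), (72, 0, 0), (76, 241, 386), (80, 241, 385), (84, 241, 385), (88, 242, 385), (92, 207, 423), (96, 207, 425), (100, 208, 424), (104, 208, 424), (108, 208, 424), (112, 208, 424), (116, 209, 423), (120, 209, 423), (124, 209, 423), (128, 209, 423), (132, 210, 422), (136, 222, 409), (140, 223, 409), (144, 223, 409), (148, 223, 409), (152, 223, 408), (156, 223, 408), (160, 224, 408), (164, 224, 408), (168, 224, 408), (172, 224, 407), (176, 225, 407), (180, 225, 407), (184, 225, 407), (188, 225, 406), (192, 225, 406), (196, 226, 406), (200, 226, 406), (204, 226, 406), (208, 226, 405), (212, 227, 405), (216, 227, 405), (220, 215, 416), (224, 215, 416), (228, 215, 416), (232, 215, 416), (236, 216, 416), (240, 216, 415), (244, 216, 415), (248, 216, 415), (252, 217, 415), (256, 309, 323), (260, 309, 323)]
12.476072609424591
```

Emit:
servo_tool:
  plan:
    - [[0,0,0,0,0.0096],[0,0,0,0,0.0097],[0,0,0,0,0.0097]]

```text
time: 5.35
tool_pos: [535.0, -32.0, 211.9]
tcp_rot: [180.0, 0.0, 173.6]
ft_force: [-0.0, 0.2, -0.4]
finger_gap: 10.2
grip_force: 7.5
```

Run:
```python
from h import *
s=snap('wrist','w3'); print([q for q in quad(s) if q[0] in (80,84,88,92,96,100,104,108,228,232,240,248,252,256)]); print(sense()['grip_force'])
```

```text
[(80, 241, 385), (84, 241, 385), (88, 242, 385), (92, 207, 423), (96, 207, 425), (100, 208, 424), (104, 208, 424), (108, 208, 424), (228, 215, 416), (232, 215, 416), (240, 216, 415), (248, 216, 415), (252, 217, 415), (256, 309, 323)]
7.469045743346214
```

Emit:
servo_tool:
  plan:
    - [[0,0,0,0,0.0098],[0,0,0,0,0.0098]]

```text
time: 5.6
tool_pos: [535.0, -32.0, 211.9]
tcp_rot: [-180.0, -0.0, 173.6]
ft_force: [0.3, 0.6, -1.4]
finger_gap: 9.9
grip_force: 5.0
```

Run:
```python
from h import *
s=snap('wrist','w3'); print([q for q in quad(s) if q[0] in (80,84,88,92,96,100,104,108,228,232,240,248,252,256)]); print(sense()['grip_force'])
```

```text
[(80, 241, 385), (84, 241, 385), (88, 242, 385), (92, 207, 423), (96, 207, 425), (100, 208, 424), (104, 208, 424), (108, 208, 424), (228, 215, 416), (232, 215, 416), (240, 216, 415), (248, 216, 415), (252, 217, 415), (256, 309, 322)]
4.963886886835098
```

Emit:
servo_tool:
  plan:
    - [[0,0,0,0,0.00984],[0,0,0,0,0.00984]]

```text
time: 5.85
tool_pos: [535.0, -32.0, 211.9]
tcp_rot: [-180.0, -0.0, 173.6]
ft_force: [-0.7, -0.8, -0.3]
finger_gap: 10.2
grip_force: 4.0
```

Run:
```python
from h import *
s=snap('wrist','w3'); print([q for q in quad(s) if q[0] in (80,84,88,92,96,100,104,108,228,232,240,248,252,256)]); print(sense()['grip_force'])
```

```text
[(80, 241, 385), (84, 241, 385), (88, 242, 385), (92, 207, 423), (96, 207, 425), (100, 208, 424), (104, 208, 424), (108, 208, 424), (228, 215, 416), (232, 215, 416), (240, 216, 415), (248, 216, 415), (252, 217, 415), (256, 309, 322)]
3.9607856422662735
```

Emit:
servo_tool:
  plan:
    - [[0,0,0,0,0.00988],[0,0,0,0,0.00988]]

```text
time: 6.1
tool_pos: [534.9, -32.0, 211.9]
tcp_rot: [-180.0, -0.0, 173.6]
ft_force: [-0.0, 0.1, -0.5]
finger_gap: 9.8
grip_force: 3.0
```

Run:
```python
from h import *
s=snap('wrist','w3'); print([q for q in quad(s) if q[0] in (80,84,88,92,96,100,104,108,228,232,240,248,252,256)]); print(sense()['grip_force'])
```

```text
[(80, 241, 385), (84, 241, 385), (88, 242, 385), (92, 208, 424), (96, 207, 425), (100, 208, 424), (104, 208, 424), (108, 208, 424), (228, 215, 416), (232, 215, 416), (240, 216, 416), (248, 216, 415), (252, 217, 415), (256, 309, 322)]
2.9540015012025833
```

Emit:
servo_tool:
  plan:
    - [[0,0,0,0,0.00991],[0,0,0,0,0.00991]]

```text
time: 6.35
tool_pos: [535.0, -32.0, 211.9]
tcp_rot: [180.0, 0.0, 173.6]
ft_force: [-0.0, 0.1, -0.7]
finger_gap: 9.7
grip_force: 2.2
```

Run:
```python
from h import *
s=snap('wrist','w3'); print([q for q in quad(s) if q[0] in (80,84,88,92,96,100,104,108,228,232,240,248,252,256)]); print(sense()['grip_force'])
```

```text
[(80, 241, 385), (84, 241, 385), (88, 242, 385), (92, 242, 384), (96, 0, 0), (100, 0, 0), (104, 413, 415), (108, 216, 416), (228, 216, 415), (232, 216, 415), (240, 216, 415), (248, 216, 415), (252, 216, 415), (256, 217, 415)]
2.180672474205494
```

It pivoted: the heel edge moved from row 91 to about row 104. I'll tighten again and measure.

Emit:
servo_tool:
  plan:
    - [[0,0,0,0,0.008],[0,0,0,0,0.008],[0,0,0,0,0.008]]
  force: 20

```text
time: 6.7
tool_pos: [535.0, -32.0, 211.9]
tcp_rot: [-180.0, 0.0, 173.6]
ft_force: [-0.4, 1.0, -0.3]
finger_gap: 9.5
grip_force: 21.7
```

Run:
```python
from h import *
s=snap('wrist','w4'); snap('side','s4'); st=sense(); print(st['tool_pos'],st['grip_force'])
hsv=cv2.cvtColor(s['frame'],cv2.COLOR_BGR2HSV); m=((hsv[...,1]<40)&(hsv[...,2]>130))
for c in (230,300,400): y=np.flatnonzero(m[94:262,c])+94; print(c,y.min(),y.max())
for r_ in (104,106,108,112,120,236,248,256,258): x=np.flatnonzero(m[r_,200:440])+200; print(r_,x.min() if len(x) else 0,x.max() if len(x) else 0)
```

```text
[534.96192363 -31.97402953 211.88070664] 21.68105185031891
230 105 258
300 94 233
400 105 260
104 412 415
106 216 416
108 216 416
112 216 416
120 216 416
236 216 415
248 216 415
256 217 415
258 218 415
```

Run:
```python
from h import *
s=load('w4')
x,e=fit(s,np.array([(215.5,104.5),(416.5,104.5),(415.5,259),(216,259)])); print(x,e)
# heel & tab in tub frame (centre 500.5,-29, yaw -6.5)
P=np.array([x[0],x[1]]); 
y=np.radians(-6.5);R=np.array([[np.cos(y),-np.sin(y)],[np.sin(y),np.cos(y)]])
print('heel/centre offset in tub frame',R.T@(P-[500.5,-29]),'heel x',(R.T@(P-[500.5,-29]))[0]-46,'heel z',x[3]-100,'tab z',x[3]-100+16.5*np.cos(x[2])+80*np.sin(x[2]))
```

```text
[ 5.06361e+02 -2.71930e+01  2.56000e-01  9.68820e+01 -6.44200e+00] 0.6
heel/centre offset in tub frame [5.61876644 2.45886838] heel x -40.38123356115814 heel z -3.117999999999995 tab z 33.10130999877884
```

Step 1 reads as met: tilt about 0.23 rad, heel at rim height, tab about 33 mm up. I'll lift and carry the lid to the tray, turning -10°.

Emit:
servo_tool:
  plan:
    - [[0,0,0.005,0,0.008],[0,0,0.02,0,0.008],[0,0,0.03,0,0.008],[0,0,0.02,0,0.008],[-0.004,0.03,0,-1,0.008],[-0.004,0.04,0,-1,0.008],[-0.005,0.04,0,-1,0.008],[-0.005,0.04,0,-1,0.008],[-0.005,0.04,0,-1,0.008],[-0.005,0.04,0,-1,0.008]]

```text
time: 7.8
tool_pos: [506.6, 199.6, 287.5]
tcp_rot: [180.0, 0.0, 167.5]
ft_force: [0.6, -0.3, -0.8]
finger_gap: 9.3
grip_force: 21.7
```

Emit:
servo_tool:
  plan:
    - [[-0.005,0.04,0,-2,0.008],[-0.005,0.03,0,-2,0.008],[0,0.013,0,0,0.008],[0,0,0,0,0.008],[0,0,0,0,0.008]]

```text
time: 8.3
tool_pos: [497.2, 280.4, 286.9]
tcp_rot: [-180.0, 0.0, 163.6]
ft_force: [-0.4, -0.1, -0.1]
finger_gap: 9.4
grip_force: 21.7
```

Run:
```python
from h import *
s=snap('wrist','w5'); t=snap('scene','sc5'); st=sense(); print(st['tool_pos'],st['tcp_rot'],st['grip_force'])
b=cv2.resize(s['frame'],(480,300)); c=cv2.resize(t['frame'][170:320,340:500],(320,300),interpolation=cv2.INTER_CUBIC)
cv2.imwrite('pics/c5.png',np.hstack([b,c]))
```

```text
[497.3685219  279.74886161 286.91353301] [-1.79969683e+02  8.39894524e-03  1.63536285e+02] 21.678426861763
```

View pics/c5.png

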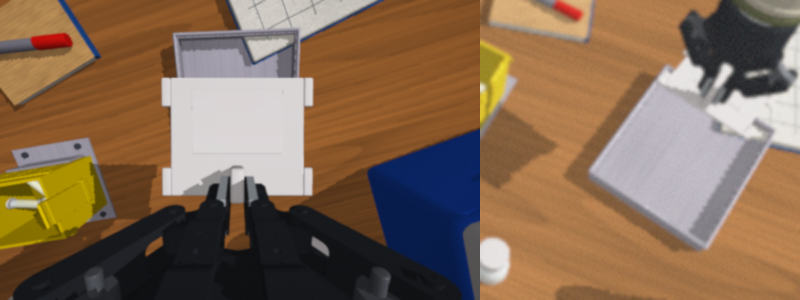

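The lid is held tilted above the tray, with the tray's far wall at (175–298,32). A grid board's corner appears over the tray's far-right part at (250,62), so I'll triangulate it.

Run:
```python
from h import *
def ray(s,p):
    a=at(s,[p],0)[0]; o=np.array(s['cam_to_world'])[:3,3]; d=a-o; return o,d/np.linalg.norm(d)
def tri(*vs):
    A=np.zeros((3,3));b=np.zeros(3);Q=[]
    for s,p in vs:
        o,d=ray(s,p); M=np.eye(3)-np.outer(d,d); A+=M; b+=M@o; Q.append((o,M))
    x=np.linalg.solve(A,b); return x.round(1),[np.linalg.norm(M@(x-o)).round(1) for o,M in Q]
s=load('scene0');t=load('side0');w=load('w5')
k=640/480
print('board',tri((s,(460,205)),(t,(325,345)),(w,(254*k,62*k))))
for z in (0,20,40): print(z,at(s,[(460,205)],z)[0],at(t,[(325,345)],z)[0],at(w,[(254*k,62*k)],z)[0])
# tray corners
for n,a,b in [('+x-y',(396,253),(290,271)),('+x+y',(447,291),(250,319)),('-x+y',(486,237),(323,367)),('-x-y',(435,206),(361,314))]: print(n,tri((s,a),(t,b)))
print('wrist far corners z22',at(w,[(174*k,33*k),(299*k,30*k)],22))
c=np.hstack([cv2.resize(s['frame'][145:300,385:545],(400,388),interpolation=cv2.INTER_CUBIC),cv2.resize(t['frame'][260:400,240:400],(443,388),interpolation=cv2.INTER_CUBIC)[:,:400]])
cv2.imwrite('pics/tray.png',c)
```

```text
board (array([388. , 330.6,  83.6]), [np.float64(38.2), np.float64(32.7), np.float64(19.7)])
0 [ 2.93039299e+02  3.14785272e+02 -1.13686838e-13] [395.22560716 338.76691037   0.        ] [399.36107314 337.78918389   0.        ]
20 [308.61979358 311.81876579  20.        ] [393.60052803 344.99733558  20.        ] [401.35743914 335.69718097  20.        ]
40 [324.20028836 308.85225993  40.        ] [391.9754489  351.22776079  40.        ] [403.35380515 333.60517805  40.        ]
+x-y (array([533.5, 187.2,  20.7]), [np.float64(0.9), np.float64(0.9)])
+x+y (array([582.9, 338.2,  21.8]), [np.float64(0.1), np.float64(0.1)])
-x+y (array([385.5, 398.1,  25.3]), [np.float64(3.6), np.float64(3.6)])
-x-y (array([332.2, 244.8,   8. ]), [np.float64(1.6), np.float64(1.6)])
wrist far corners z22 [[334.65914594 239.04391574  22.        ]
 [379.72305332 405.51560179  22.        ]]
```

View pics/tray.png

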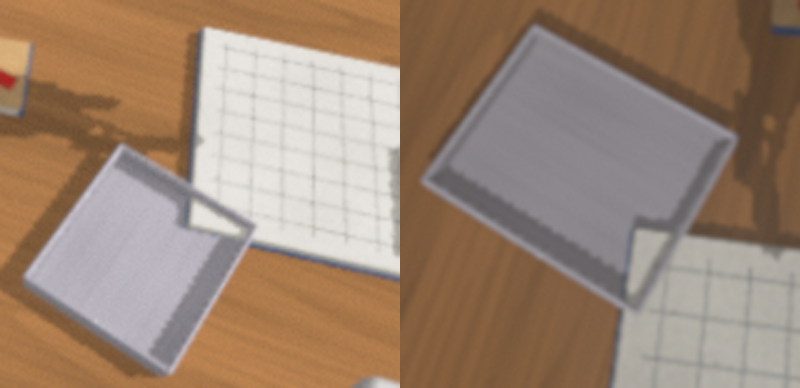

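The board's corner reaches into the tray's far-left corner, at about (397,338). I'll put the lid down about 15 mm nearer the tray's +x side to clear it. The tray centre is about (458,292).

Emit:
servo_tool:
  plan:
    - [[0.007,-0.002,-0.02,0,0.008],[0.007,-0.002,-0.04,0,0.008],[0,0,-0.04,0,0.008],[0,0,-0.03,0,0.008],[0,0,-0.02,0,0.008],[0,0,0,0,0.008]]

```text
time: 9.0
tool_pos: [509.1, 274.7, 133.0]
tcp_rot: [-179.7, -0.3, 163.5]
ft_force: [0.3, -0.2, -1.2]
finger_gap: 9.2
grip_force: 21.7
```

Emit:
servo_tool:
  plan:
    - [[0,0,-0.01,0,0.008],[0,0,-0.007,0,0.008],[0.001,0,-0.006,0,0.008],[0.001,0,-0.005,0,0.008],[0.001,0,-0.004,0,0.008],[0,0,-0.002,0,0.008],[0,0,0,0,0.008]]

```text
time: 9.7
tool_pos: [514.1, 277.2, 102.9]
tcp_rot: [180.0, 0.0, 163.6]
ft_force: [2.0, -0.2, 2.1]
finger_gap: 9.2
grip_force: 22.5
```

Emit:
servo_tool:
  plan:
    - [[0,0,-0.0015,0,0.008],[0,0,0,0,0.0098],[0,0,0,0,0.012],[0,0,0,0,0.03],[0,0,0,0,0.03],[0,0,0.03,0,0.03],[0,0,0.04,0,0.04],[0,0,0.04,0,0.05],[0,0,0.04,0,0.05],[0,0,0,0,0.05]]

```text
time: 10.7
tool_pos: [516.7, 278.3, 259.0]
tcp_rot: [179.6, 0.5, 163.6]
ft_force: [0.4, 0.0, 0.6]
finger_gap: 49.9
grip_force: 0.0
```

Run:
```python
from h import *
w=snap('wrist','w6');s=snap('scene','sc6'); print(sense()['tool_pos'],sense()['grip_force'])
# expected corners if flat in tray at lid centre c
hsv=cv2.cvtColor(w['frame'],cv2.COLOR_BGR2HSV)
m=((hsv[...,1]<25)&(hsv[...,2]>185)).astype(np.uint8)
cs,_=cv2.findContours(m,cv2.RETR_EXTERNAL,cv2.CHAIN_APPROX_SIMPLE)
for c in sorted(cs,key=cv2.contourArea)[-4:]:
    print(cv2.contourArea(c),cv2.boundingRect(c)); 
    q=cv2.boxPoints(cv2.minAreaRect(c)); rect(at(w,q,12))
b=cv2.resize(w['frame'],(480,300)); c=cv2.resize(s['frame'][170:320,340:500],(320,300),interpolation=cv2.INTER_CUBIC)
cv2.imwrite('pics/c6.png',np.hstack([b,c]))
```

```text
[514.55643813 277.35312625 252.90911635] 0.0
304.0 (216, 15, 29, 214)
[[335.1, 234.5], [335.6, 237.7], [545.5, 186.8], [544.8, 182.8]] c [440.3 210.5]
  edge 3.3 80.2
  edge 215.9 -13.6
  edge 4.0 -99.1
  edge 216.0 166.2
340.5 (392, 0, 47, 21)
[[370.2, 399.8], [382.6, 441.3], [398.9, 438.6], [386.3, 396.4]] c [384.5 419. ]
  edge 43.3 73.4
  edge 16.6 -9.4
  edge 44.1 -106.6
  edge 16.5 168.0
1095.5 (326, 19, 61, 34)
[[370.9, 332.0], [364.1, 384.4], [390.9, 392.3], [398.4, 338.7]] c [381.1 361.8]
  edge 52.9 97.3
  edge 27.9 16.3
  edge 54.1 -82.0
  edge 28.4 -166.4
12028.5 (255, 37, 115, 155)
[[363.1, 265.6], [394.2, 371.9], [544.1, 336.0], [507.8, 213.6]] c [452.3 296.8]
  edge 110.8 73.7
  edge 154.2 -13.5
  edge 127.6 -106.5
  edge 153.8 160.3
```

Run:
```python
from h import *
w=load('w6'); g=w['frame'].astype(int); hsv=cv2.cvtColor(w['frame'],cv2.COLOR_BGR2HSV)
m=((hsv[...,1]<25)&(hsv[...,2]>195))
for r_ in range(40,232,8):
    x=np.flatnonzero(m[r_,225:420])+225; print(r_,(int(x.min()),int(x.max()),len(x)) if len(x) else None,end='; ')
print()
y=np.radians(-16.4);R=np.array([[np.cos(y),-np.sin(y)],[np.sin(y),np.cos(y)]])
c=np.array([514.5,277.3])-R@[40,0]; print('c',c)
print('flat pred',proj(w,[[*(c+R@[a,b]),12] for a,b in [(-46,-59),(-46,59),(46,59),(46,-59)]]).round().tolist(),'tabtop',proj(w,[[*(c+R@[a,b]),37] for a,b in [(22,-5),(22,5),(46,5),(46,-5)]]).round().tolist())
```

```text
40 (332, 360, 29); 48 (336, 344, 9); 56 None; 64 None; 72 None; 80 None; 88 (225, 225, 1); 96 (226, 226, 1); 104 (227, 369, 115); 112 (257, 368, 112); 120 (258, 367, 110); 128 (264, 361, 98); 136 (265, 361, 97); 144 (265, 361, 97); 152 (266, 360, 95); 160 (266, 360, 95); 168 (260, 365, 96); 176 (260, 365, 91); 184 (261, 365, 81); 192 None; 200 None; 208 None; 216 None; 224 None; 
c [476.12744102 288.59365827]
flat pred [[253.0, 98.0], [368.0, 98.0], [364.0, 186.0], [258.0, 186.0]] tabtop [[306.0, 168.0], [316.0, 168.0], [316.0, 191.0], [306.0, 191.0]]
```

The lid lies flat in the tray: edge widths of 113/104 px match a flat lid's 115/106, centre near (472,291). Now on to the locking lid.

Emit:
servo_tool:
  plan:
    - [[-0.005,-0.044,0,1.8,0.05],[-0.005,-0.044,0,1.8,0.05],[-0.005,-0.044,0,1.8,0.05],[-0.005,-0.044,0,1.8,0.05],[-0.005,-0.044,0,1.8,0.05],[-0.005,-0.044,0,1.8,0.05],[-0.005,-0.044,0,1.8,0.05],[-0.005,-0.044,0,1.8,0.05],[-0.005,-0.044,0,1.8,0.05],[-0.005,-0.044,0,1.8,0.05]]

```text
time: 11.8
tool_pos: [462.5, -164.2, 249.3]
tcp_rot: [179.9, -0.2, -178.3]
ft_force: [0.4, 0.3, -0.2]
finger_gap: 50.2
grip_force: 0.0
```

Emit:
servo_tool:
  plan:
    - [[-0.004,-0.044,0,1.8,0.05],[-0.003,-0.044,0,1.8,0.05],[-0.003,-0.03,0,0.9,0.05],[-0.003,-0.018,0,0,0.05],[0,0,0,0,0.05],[0,0,0,0,0.05]]

```text
time: 12.4
tool_pos: [450.6, -298.1, 250.2]
tcp_rot: [179.9, -0.1, -174.0]
ft_force: [0.3, 1.3, 0.9]
finger_gap: 50.3
grip_force: 0.0
```

Run:
```python
from h import *
w=snap('wrist','w7'); st=sense(); print(st['time'],st['tool_pos'],st['tcp_rot'])
y=np.radians(6.1);R=np.array([[np.cos(y),-np.sin(y)],[np.sin(y),np.cos(y)]]); c=np.array([451.3,-298.6])
print('lid pred',proj(w,[[*(c+R@[a,b]),11] for a,b in [(-47,-60),(-47,60),(47,60),(47,-60)]]).round(1).tolist(),'rib top',proj(w,[[*(c+R@[a,b]),38.5] for a,b in [(-25,-6),(-25,6),(25,6),(25,-6)]]).round(1).tolist())
f=w['frame'].copy(); hsv=cv2.cvtColor(f,cv2.COLOR_BGR2HSV)
m=((hsv[...,1]<40)&(hsv[...,2]>90))
for r_ in range(110,260,6):
    x=np.flatnonzero(m[r_,180:460])+180; print(r_,(int(x.min()),int(x.max()),len(x)) if len(x) else None,end='; ')
b=cv2.resize(f[90:290,190:450],(780,600),interpolation=cv2.INTER_CUBIC); cv2.imwrite('pics/c7.png',b)
```

```text
12.45 [ 450.90615545 -297.72233796  250.49145918] [ 1.79904290e+02 -5.21705312e-02 -1.73892553e+02]
lid pred [[256.1, 141.9], [371.1, 141.8], [367.0, 226.7], [260.7, 226.9]] rib top [[307.3, 166.7], [319.7, 166.7], [319.6, 215.7], [307.8, 215.7]]
110 None; 116 None; 122 None; 128 None; 134 None; 140 None; 146 (258, 371, 114); 152 (258, 371, 114); 158 (258, 370, 113); 164 (259, 370, 112); 170 (259, 370, 112); 176 (259, 369, 111); 182 (260, 369, 110); 188 (260, 369, 110); 194 (260, 369, 110); 200 (261, 368, 108); 206 (261, 368, 108); 212 (261, 368, 108); 218 (262, 367, 106); 224 (262, 367, 106); 230 None; 236 None; 242 (251, 381, 19); 248 (247, 384, 21); 254 (244, 388, 22);
```

The wrist view agrees with the prediction to about 1 mm and the yaw matches, so I'll descend and grip the rib.

Emit:
servo_tool:
  plan:
    - [[0.001,0,-0.04,0,0.05],[0,0,-0.04,0,0.05],[0,0,-0.04,0,0.05],[0,0,-0.025,0,0.05],[0,0,-0.013,0,0.05],[0,0,0,0,0.05],[0,0,0,0,0.05]]
  force: 80

```text
time: 13.15
tool_pos: [452.8, -298.9, 94.7]
tcp_rot: [-179.9, 0.1, -173.9]
ft_force: [0.3, 0.4, 0.2]
finger_gap: 50.0
grip_force: 0.0
```

Run:
```python
from h import *
w=snap('wrist','w8'); st=sense(); print(st['tool_pos'],st['ft_force'])
b=cv2.resize(w['frame'],(400,250)); s=load('w7')['frame'][100:260,210:430]; cv2.imwrite('pics/c8.png',np.hstack([b,cv2.resize(s,(344,250),interpolation=cv2.INTER_CUBIC)]))
```

```text
[ 453.19017628 -299.36048312   95.33522489] [ 0.67582925 -0.50942611  0.89916841]
```

Emit:
servo_tool:
  plan:
    - [[-0.0005,0.001,-0.005,0,0.05],[0,0,0,0,0.03],[0,0,0,0,0.02],[0,0,0,0,0.01],[0,0,0,0,0.008],[0,0,0,0,0.008],[0,0,0,0,0.008]]
  force: 80

```text
time: 13.9
tool_pos: [451.7, -298.3, 89.1]
tcp_rot: [-180.0, 0.0, -173.9]
ft_force: [-0.8, 0.7, 5.1]
finger_gap: 10.3
grip_force: 78.3
```

Gripped. I'll lift the lid and take views of the open tub.

Emit:
servo_tool:
  plan:
    - [[0,0,0.01,0,0.008],[0,0,0.03,0,0.008],[0,0,0.04,0,0.008],[0,0,0.04,0,0.008],[0,0,0.04,0,0.008],[0,0,0,0,0.008],[0,0,0,0,0.008]]

```text
time: 14.6
tool_pos: [452.0, -298.4, 250.1]
tcp_rot: [-179.9, 0.1, -173.9]
ft_force: [0.2, 0.6, -1.0]
finger_gap: 10.5
grip_force: 78.1
```

Run:
```python
from h import *
s=snap('scene','sc9');t=snap('side','sd9');w=snap('wrist','w9'); st=sense(); print(st['tool_pos'],st['grip_force'],st['ft_force'],st['finger_gap'])
c=np.hstack([cv2.resize(s['frame'][172:247,295:362],(402,450),interpolation=cv2.INTER_CUBIC),cv2.resize(t['frame'][165:240,292:358],(396,450),interpolation=cv2.INTER_CUBIC)])
cv2.imwrite('pics/c9.png',c)
# held lid extents in wrist
hsv=cv2.cvtColor(w['frame'],cv2.COLOR_BGR2HSV); m=((hsv[...,1]<45)&(hsv[...,2]>110))
for r_ in range(90,300,8):
    x=np.flatnonzero(m[r_,150:490])+150; print(r_,(int(x.min()),int(x.max()),len(x)) if len(x) else None,end='; ')
```

```text
[ 450.67248563 -297.32370447  246.51697643] 78.0683183670044 [ 0.57395256  0.23742108 -0.89104129] 10.505776559765692
90 None; 98 None; 106 None; 114 None; 122 None; 130 None; 138 None; 146 None; 154 None; 162 None; 170 (201, 432, 232); 178 (202, 431, 230); 186 (202, 430, 229); 194 (203, 429, 227); 202 (204, 428, 225); 210 (205, 428, 224); 218 (206, 427, 222); 226 (206, 426, 221); 234 (207, 425, 219); 242 (208, 487, 200); 250 (209, 484, 164); 258 (210, 480, 154); 266 (211, 477, 156); 274 (212, 474, 95); 282 (306, 480, 37); 290 (306, 489, 31); 298 (306, 489, 28);
```

View pics/c9.png

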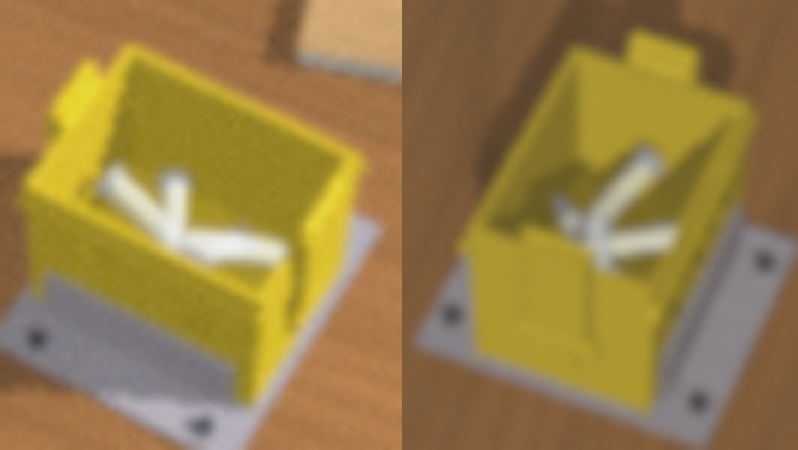

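Open tub. Rim outer corners in the scene crop are (130,45), (365,158), (265,300) and (25,192). In the side crop they are (572,45), (755,108), (655,320) and (463,245). I'll compute the tub centre and the held lid's offset.

Run:
```python
from h import *
s=load('sc9');t=load('sd9');w=load('w9')
A=np.array([(130,45),(365,158),(265,300),(25,192.)])/6+[295,172]-.4
B=np.array([(755,108),(655,320),(463,245),(572,45.)]); B=(B-[402,0])/6+[292,165]-.4
rect(at(s,A,100)); rect(at(t,B,100))
w1=load('w1')
# clips in w1 (notch rows 180..405 of crop/4 => clip x-centre), -x rim edge row
print('clip base mid L/R',at(w1,[((190+125/4),110+292/4),((190+665/4),110+292/4)],102))
hsv=cv2.cvtColor(w['frame'],cv2.COLOR_BGR2HSV); m=((hsv[...,1]<45)&(hsv[...,2]>110))
for c in (225,260,370,405):
    y=np.flatnonzero(m[140:290,c])+140; print(c,y.min(),y.max(),len(y))
T=np.array(w['cam_to_world']); print(T[:3,3], sense()['tool_pos'],sense()['tcp_rot'])
w7=load('w7');
```

```text
[[449.8, -84.3], [464.2, 36.7], [550.1, 23.9], [542.3, -93.4]] c [501.6 -29.3]
  edge 121.9 83.2
  edge 86.9 -8.5
  edge 117.5 -93.8
  edge 92.9 174.4
[[445.0, -82.5], [457.3, 47.9], [550.1, 32.9], [538.1, -95.9]] c [497.6 -24.4]
  edge 130.9 84.6
  edge 94.0 -9.2
  edge 129.4 -95.3
  edge 94.1 171.8
clip base mid L/R [[494.55649892 -84.03699688 102.        ]
 [507.45322423  27.34579908 102.        ]]
225 163 273 111
260 163 278 116
370 163 279 117
405 163 273 111
[ 386.44961219 -303.05201437  316.94413223] [ 450.67248563 -297.32370447  246.51697643] [ 1.79867618e+02 -1.30234259e-01 -1.73909282e+02]
```

Run:
```python
from h import *
w=load('w9'); T=np.array(w['cam_to_world']); tc=np.array([450.67,-297.32])
# camera offset check: TCP-relative camera from w1
y=np.radians(6.1);R=np.array([[np.cos(y),-np.sin(y)],[np.sin(y),np.cos(y)]])
for z in (167,169,171):
    q=at(w,[(200.5,163),(433,163),(425.5,234),(207,234)],z)[:,:2]; print(z,((q-tc)@R).round(1).tolist(),'width',np.linalg.norm(q[1]-q[0]).round(1))
# same camera wrt TCP in other snapshots
for n,tp,yaw in [('w9',[450.67,-297.32,246.52],-173.9),('w7',[450.9,-297.7,250.5],-173.9),('w4',[534.96,-31.97,211.88],173.6)]:
    c=np.array(load(n)['cam_to_world'])[:3,3]-tp; a=np.radians(yaw-180); Q=np.array([[np.cos(a),-np.sin(a)],[np.sin(a),np.cos(a)]]); print(n,(c[:2]@Q).round(2),c[2].round(2))
```

```text
167 [[-44.9, -58.1], [-44.9, 61.7], [-5.8, 61.6], [-5.9, -58.6]] width 119.8
169 [[-45.2, -57.3], [-45.2, 60.9], [-6.6, 60.8], [-6.7, -57.8]] width 118.2
171 [[-45.5, -56.5], [-45.4, 60.1], [-7.4, 60.0], [-7.5, -57.0]] width 116.6
w9 [-64.47   1.12] 70.42
w7 [-64.96   0.91] 69.56
w4 [-65.04   1.61] 69.82
```

Target TCP is about (499.6,-29.8) at yaw 173.4. I'll move above the tub.

Emit:
servo_tool:
  plan:
    - [[0.006,0.033,0,-1.6,0.008],[0.006,0.034,0,-1.6,0.008],[0.006,0.034,0,-1.6,0.008],[0.006,0.034,0,-1.6,0.008],[0.006,0.034,0,-1.6,0.008],[0.006,0.034,0,-1.6,0.008],[0.006,0.034,0,-1.6,0.008],[0.005,0.031,0,-1.5,0.008],[0,0,0,0,0.008],[0,0,0,0,0.008]]

```text
time: 15.75
tool_pos: [497.8, -29.4, 246.8]
tcp_rot: [-180.0, -0.2, 173.5]
ft_force: [-0.2, -0.4, -0.4]
finger_gap: 10.4
grip_force: 78.3
```

Emit:
servo_tool:
  plan:
    - [[0,0,0,0,0.008],[0,0,0,0,0.008],[0,0,0,0,0.008]]

```text
time: 16.05
tool_pos: [498.3, -30.8, 248.2]
tcp_rot: [-180.0, -0.0, 173.3]
ft_force: [-0.1, 0.4, -0.2]
finger_gap: 10.5
grip_force: 78.3
```

Emit:
servo_tool:
  plan:
    - [[0.001,0.001,-0.012,0,0.008],[0,0,-0.015,0,0.008],[0,0,-0.013,0,0.008],[0,0,-0.006,0,0.008],[0,0,0,0,0.008],[0,0,0,0,0.008],[0,0,0,0,0.008]]

```text
time: 16.75
tool_pos: [499.9, -29.0, 203.1]
tcp_rot: [-180.0, 0.1, 173.4]
ft_force: [0.1, 0.2, -1.3]
finger_gap: 10.1
grip_force: 78.3
```

Run:
```python
from h import *
s=snap('scene','sc10');t=snap('side','sd10');st=sense(); tp=st['tool_pos']; print(tp,st['tcp_rot'],st['ft_force'])
# lid corners (white) vs predicted in scene / side
y=np.radians(-6.6);R=np.array([[np.cos(y),-np.sin(y)],[np.sin(y),np.cos(y)]])
for s_ in (s,t):
    for c in ([500.5,-29.8],):
        print('pred lid top',proj(s_,[[*(np.array(c)+R@[a,b]),tp[2]-89+11] for a,b in [(-47,-60),(-47,60),(47,60),(47,-60)]]).round(1).tolist())
    hsv=cv2.cvtColor(s_['frame'],cv2.COLOR_BGR2HSV); m=((hsv[...,1]<50)&(hsv[...,2]>120)).astype(np.uint8); m[:160]=0;m[245:]=0;m[:,:290]=0;m[:,365:]=0
    n,l,stt,ce=cv2.connectedComponentsWithStats(m); k=1+np.argmax(stt[1:,4]); print(stt[k],ce[k].round(1))
    c_=cv2.findContours((l==k).astype(np.uint8),0,2)[0][0]; print(cv2.approxPolyDP(cv2.convexHull(c_),3,True).reshape(-1,2).tolist())
```

```text
[499.89721655 -28.99862144 203.13821107] [-1.79998252e+02  7.40104263e-02  1.73395986e+02] [-0.01383918 -0.34006948 -0.54468814]
pred lid top [[316.8, 172.8], [356.2, 191.4], [338.9, 217.8], [298.2, 197.5]]
[ 300  179   56   39 1104] [327.5 198.9]
[[355, 192], [339, 217], [328, 215], [300, 198], [313, 179]]
pred lid top [[350.4, 176.1], [334.1, 208.1], [301.0, 196.8], [319.1, 166.2]]
[302 172  49  37 954] [326.7 190.8]
[[350, 177], [334, 208], [302, 198], [311, 180], [335, 172]]
```

The lid is level and centred over the tub, so I'll lower it onto the clips.

Emit:
servo_tool:
  plan:
    - [[0,-0.0005,-0.004,0,0.008],[0,0,-0.003,0,0.008],[0,0,-0.002,0,0.008],[0,0,-0.002,0,0.008],[0,0,-0.001,0,0.008],[0,0,0,0,0.008]]

```text
time: 17.45
tool_pos: [500.3, -29.7, 191.8]
tcp_rot: [-180.0, 0.1, 173.4]
ft_force: [-1.0, -2.4, 9.0]
finger_gap: 10.3
grip_force: 79.7
```

Emit:
servo_tool:
  plan:
    - [[0,0,-0.002,0,0.008],[0,0,-0.002,0,0.008],[0,0,-0.002,0,0.008],[0,0,0,0,0.008]]

```text
time: 17.85
tool_pos: [501.5, -29.9, 187.5]
tcp_rot: [-180.0, 0.3, 173.4]
ft_force: [-1.6, -0.8, 16.5]
finger_gap: 10.3
grip_force: 80.8
```

Emit:
servo_tool:
  plan:
    - [[0,0,-0.002,0,0.008],[0,0,-0.002,0,0.008],[0,0,0,0,0.008]]

```text
time: 18.15
tool_pos: [500.0, -29.6, 181.1]
tcp_rot: [-180.0, 0.1, 173.4]
ft_force: [0.4, -0.7, 7.0]
finger_gap: 10.6
grip_force: 80.0
```

Emit:
servo_tool:
  plan:
    - [[0,0,-0.002,0,0.008],[0,0,-0.001,0,0.008],[0,0,0,0,0.008],[0,0,0,0,0.008]]

```text
time: 18.55
tool_pos: [500.1, -29.6, 181.0]
tcp_rot: [-180.0, 0.1, 173.4]
ft_force: [-16.1, 1.0, 33.9]
finger_gap: 10.3
grip_force: 84.1
```

Run:
```python
from h import *
s=snap('scene','sc11');t=snap('side','sd11');w=snap('wrist','w11');st=sense(); print(st['tool_pos'],st['ft_force'],st['wrist_torque'])
y=np.radians(-6.6);R=np.array([[np.cos(y),-np.sin(y)],[np.sin(y),np.cos(y)]])
for s_ in (s,t):
    print('pred home',proj(s_,[[*(np.array([500.5,-29.5])+R@[a,b]),103] for a,b in [(-47,-60),(-47,60),(47,60),(47,-60)]]).round(1).tolist())
    hsv=cv2.cvtColor(s_['frame'],cv2.COLOR_BGR2HSV); m=((hsv[...,1]<50)&(hsv[...,2]>120)).astype(np.uint8); m[:160]=0;m[245:]=0;m[:,:290]=0;m[:,365:]=0
    n,l,stt,ce=cv2.connectedComponentsWithStats(m); k=1+np.argmax(stt[1:,4]); c_=cv2.findContours((l==k).astype(np.uint8),0,2)[0][0]; print(stt[k],cv2.approxPolyDP(cv2.convexHull(c_),3,True).reshape(-1,2).tolist())
```

```text
[500.07884451 -29.57399563 180.97538645] [-15.76084884   0.69265499  33.98464212] [0.1599216  2.54532129 0.06404508]
pred home [[316.9, 177.8], [355.6, 196.2], [338.5, 222.3], [298.7, 202.2]]
[ 300  185   56   38 1000] [[355, 197], [338, 222], [300, 203], [313, 185]]
pred home [[349.9, 181.4], [333.8, 213.3], [301.3, 202.1], [319.1, 171.6]]
[302 178  48  36 842] [[349, 182], [333, 213], [302, 202], [311, 185], [334, 178]]
```

The lid hit a hard stop at the home height (TCP 181.0) after the snap. I'll ease the push to about 20 N.

Emit:
servo_tool:
  plan:
    - [[-0.0003,0,-0.0,0,0.008],[-0.0003,0,0.001,0,0.008],[0,0,0,0,0.008],[0,0,0,0,0.008],[0,0,0,0,0.008]]

```text
time: 19.2
tool_pos: [500.0, -29.6, 181.0]
tcp_rot: [-180.0, 0.2, 173.4]
ft_force: [-7.5, 0.7, 21.9]
finger_gap: 10.3
grip_force: 82.2
```

Run:
```python
from h import *
w=load('w11'); 
# clips' yellow in wrist view either side of the lid, home vs bent
y=np.radians(-6.6);R=np.array([[np.cos(y),-np.sin(y)],[np.sin(y),np.cos(y)]])
hsv=cv2.cvtColor(w['frame'],cv2.COLOR_BGR2HSV); m=(hsv[...,0]>20)&(hsv[...,0]<35)&(hsv[...,1]>150)
p=proj(w,[[*(np.array([500.5,-29.5])+R@[0,b]),z] for b in (-56,56) for z in (105,120)]).round(); print(p.tolist())
r_=int(p[:,1].mean()); x=np.flatnonzero(m[r_]); print(r_,x[x<320].min(),x[x<320].max(),x[x>320].min(),x[x>320].max())
w=load('w1'); p=proj(w,[[*(np.array([500.5,-29.5])+R@[0,b]),z] for b in (-56,56) for z in (105,120)]).round(); print(p.tolist())
hsv=cv2.cvtColor(w['frame'],cv2.COLOR_BGR2HSV); m=(hsv[...,0]>20)&(hsv[...,0]<35)&(hsv[...,1]>150)
r_=int(p[:,1].mean()); x=np.flatnonzero(m[r_]); print(r_,x[x<300].min(),x[x<300].max(),x[x>300].min(),x[x>300].max())
```

```text
[[210.0, 248.0], [199.0, 261.0], [416.0, 248.0], [427.0, 261.0]]
254 182 209 418 445
[[219.0, 183.0], [212.0, 187.0], [355.0, 183.0], [358.0, 187.0]]
185 202 223 352 370
```

The lid is home and level. Both clips' inner edges sit symmetrically at their home positions, and the push is steady at 22 N. Handing in.

```bash
python3 -c "
from bench import r
print(r.hand_in())"
```

```text
the job is handed in; nothing more can be done
None
```

I handed in the job at about 19 s of the 67 s: the day lid is flat, tab up, in the tray, and the locking lid is home with both clips back, with the hand still pressing at about 22 N. The hand-in returned no verdict, so these results rest on my camera and force readings; I did not re-measure the bystanders' positions.

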